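# Find the socket that fits the middle nut of the mould frame

## Task

Find which of the three look-alike sockets with blue wing grips fits the middle nut of the mould frame, the one on the red patch, by trying them on it. Stand each socket that does not fit back upright on the bench, and finish with the right one pushed fully home over the nut, its mouth down on the red patch, still held upright in the gripper: do not let go of it. Leave the gold tin, the bur block and the loupe where they are.

Things in the scene. Friction and masses are not known exactly. Their poses are not given: they have to be found in the camera images.
- mould_frame: Fixed frame: orange rubber mould between two metal plates, 60 x 200 mm, 26 high, long side along its y; origin: centre of its underside. On its top three upright 8 mm studs 65 mm apart on the centre line, each with a steel hex nut 14 mm high that cannot turn, two flats parallel to the frame's long side. Red patch, 46 x 50 mm, round the middle nut.
- seat (a point): Foot of the middle nut on the red patch, 26 mm above the bench; axes as the frame's. The right socket goes down until its mouth lies here. It has 1.1 mm play each side; chamfers (nut 2.5 mm wide, 5 high; mouth 1.5 mm) guide it; its hexagon must be within 9 degrees of the nut's (any sixth of a turn). A smaller bore stops on the nut, a bigger one on the stud's end, each 6 mm or more too high.
- seat_left (a point): Foot of the nut at the frame's +y end, not to be worked on, same height as the middle one. The three nuts are 18.5, 23 and 27.5 mm across flats and change places between starts; the studs stand 18, 10 and 2 mm above them (most above the smallest).
- socket_a_mid (a point): One of three sockets, alike outside, mouth down on the bench, hex bores of three hidden sizes; about 0.15 kg. Round oiled steel barrel 44 mm across, 40 high; on it an upright blue wing grip, 14 mm thick along the socket's x, 36 along its y, 40 to 82 mm above the mouth. Point: on the axis, 41 mm above the mouth. Two flats of the bore are parallel to the wing's broad faces.
- socket_b_mid (a point): One of three sockets, alike outside, mouth down on the bench, hex bores of three hidden sizes; about 0.15 kg. Round oiled steel barrel 44 mm across, 40 high; on it an upright blue wing grip, 14 mm thick along the socket's x, 36 along its y, 40 to 82 mm above the mouth. Point: on the axis, 41 mm above the mouth. Two flats of the bore are parallel to the wing's broad faces.
- socket_c_mid (a point): One of three sockets, alike outside, mouth down on the bench, hex bores of three hidden sizes; about 0.15 kg. Round oiled steel barrel 44 mm across, 40 high; on it an upright blue wing grip, 14 mm thick along the socket's x, 36 along its y, 40 to 82 mm above the mouth. Point: on the axis, 41 mm above the mouth. Two flats of the bore are parallel to the wing's broad faces.
- tin_mid (a point): Round gold-coloured tin, 67 mm across and 20 mm high, loose, to be left alone; point half-way up.
- bur_mid (a point): Grey block set with upright burs, 30 x 62 x 54 mm, loose, to be left alone; point half-way up.
- loupe_mid (a point): Black loupe with a grey metal cover, 25 x 50 x 21 mm, loose, to be left alone; point half-way up.
Mind the look-alikes: they are no part of the job. What is shaped like the part that bears socket_a_mid but green is not meant.

How it is judged:
At the end, for the whole second after the job is handed in: One socket is down over the middle nut (its mouth within 2.7 mm of the red patch, its axis within 4 mm of the nut's, tilted less than 4 degrees) and is held by the fingers (over 1 N); the other two stand upright on the bench, untouched by the fingers (((z of socket_a_mid in the frame of seat between 0.038 and 0.0437 m and horizontal distance between socket_a_mid and seat below 0.004 m and angle between socket_a_mid's own z axis and vertical below 0.07 rad and contact force between the fingers and socket_a above 1 N and height (world z) of socket_b_mid between 0.036 and 0.046 m and angle between each of socket_b_mid, socket_c_mid's own z axis and vertical below 0.1 rad and contact force between the fingers and socket_b below 0.2 N and height (world z) of socket_c_mid between 0.036 and 0.046 m and contact force between the fingers and socket_c below 0.2 N) or (z of socket_b_mid in the frame of seat between 0.038 and 0.0437 m and horizontal distance between socket_b_mid and seat below 0.004 m and angle between socket_b_mid's own z axis and vertical below 0.07 rad and contact force between the fingers and socket_b above 1 N and height (world z) of socket_a_mid between 0.036 and 0.046 m and angle between each of socket_a_mid, socket_c_mid's own z axis and vertical below 0.1 rad and contact force between the fingers and socket_a below 0.2 N and height (world z) of socket_c_mid between 0.036 and 0.046 m and contact force between the fingers and socket_c below 0.2 N) or (z of socket_c_mid in the frame of seat between 0.038 and 0.0437 m and horizontal distance between socket_c_mid and seat below 0.004 m and angle between socket_c_mid's own z axis and vertical below 0.07 rad and contact force between the fingers and socket_c above 1 N and height (world z) of socket_a_mid between 0.036 and 0.046 m and angle between each of socket_a_mid, socket_b_mid's own z axis and vertical below 0.1 rad and contact force between the fingers and socket_a below 0.2 N and height (world z) of socket_b_mid between 0.036 and 0.046 m and contact force between the fingers and socket_b below 0.2 N))); the arm keeps its last pose, push and grip.
It fails at once if the gold tin is shifted by more than 3 cm (distance of tin_mid from where it was at the start of the episode above 0.03 m).
It fails at once if the bur block is shifted by more than 3 cm (distance of bur_mid from where it was at the start of the episode above 0.03 m).
It fails at once if the loupe is shifted by more than 3 cm (distance of loupe_mid from where it was at the start of the episode above 0.03 m).
It also fails if it takes over 64 s, if anything falls off the work surface, if the arm or the gripper's body presses on something with over 40 N, if the wrist force passes 120 N, or if a joint passes its speed limit or range.

## Robot

A 6-joint arm with a two-finger parallel gripper is mounted at the origin on a cart in front of the work surface, level with it; the furniture and walls round the work are solid. World frame = base frame: x ahead of the robot, y to its left, z up, the work surface at z = 0. Lengths are in m, angles in rad, forces in N, time in s.
With the tool pointing down it reaches from about 0.35 to 0.975 m from the base axis. Payload 4.9 kg.
Tool frame: the origin (TCP) lies midway between the tips of the shut fingers; the grasp point (between the pads) lies 19 mm behind it; z points along the fingers, y is the line along which they close (so a half turn about z gives the same grasp; the last joint's range is limited). The gripper opens to 85 mm and grips with 20 to 120 N. Pads are 22 mm wide; open, the fingers measure 114 mm over their backs; the gripper's body (76 mm by 85 mm) begins 54 mm behind the grasp point. The pads swing forward as they close: fully open they stand 13 mm farther back than shut.
Start: joints at [-1.378, 0.053, 1.613, -0, 1.476, -0.119], TCP at [0.192, -0.595, 0.231] pointing down, gripper open.
Joint ranges: [-3.01, 3.01], [-1.01, 2.22], [0.06, 2.58], [-1.02, 4.17], [0.09, 2.62], [-3.14, 3.14]. Speed limits (rad/s): [2.57, 2.57, 3.14, 3.14, 3.14, 3.14].

## Interface

Orientations are given as a rotation vector (axis times angle).
In Python, from station import ctrl gives the robot as it stands.
- The arm moves only by the shell command python3 -m handwheel 'ROWS' [FORCE]. ROWS is JSON, a list of rows, each an object with "gripper": the gripper command: -1 is fully open, 1 is shut, values between are in proportion; "offset": the shift along the tool's x, y, z in mm, a list of three; "rotation": the turn, a rotation vector about the tool's x, y, z in rad, a list of three. A call has exactly 8 rows; each row is the pose to reach, as a shift and turn from the pose commanded when the call began, along the tool's axes at that moment; what a row does not reach only later rows make up. A row lasts 1/8 s, in which the tool goes at most 62.5 mm and 10.7 degrees, less where a joint would pass 70% of its speed; a pose out of reach is approached as far as the arm can. A call with a gripper value outside its range is refused whole. The fingers move at their own pace and stop on an object; FORCE is the grip in N (left out, the last holds). Time passes only in rows, so rows that repeat a pose let the fingers close, or fill a call up. It gives the time, the measured TCP pose, the force, the opening and the grip force at its end, in the units of the state.
- ctrl.get_obs(): the state, without advancing time (a new reading comes with each control period).
- ctrl.get_image(name): name is "scene" or "top" or "wrist"; returns a dict with "image" (400x640x3 uint8, red, green, blue), "fovy" (degrees; the focal length in pixels is half the picture's height over the tangent of half this angle, whatever the lens; pixels are square), "cx", "cy" (the principal point, pixels), "k1" (the pictures are not rectified: a ray, as slopes to the right and down, at radius r is drawn at 1 + k1 r^2 times it, then the intrinsics apply), "xyz" and "attitude" of the camera in the world. Camera axes: x right, y up, looking along -z (the intrinsics and any distortion apply to the point x, -y, -z); pixel columns grow to the right and rows downward; lengths in m; the calibration is good to about 2 mm. A picture is of the moment at which its call begins. There is no depth.
- ctrl.finish_job(): hands the job in; it is judged then, once.
The state is a dict: "t": time; "q": joint angles; "dq": joint speeds; "effort": joint torques, N m; "tool_pos": TCP position; "tool_rot": TCP orientation; "contact_force": force on the tool from outside, world axes, zero at the start; "wrist_torque": the same for the moment, N m; "opening": finger opening in m; "grip_force": force on a finger pad.
Only numpy, scipy, OpenCV 4.12 (cv2) and the standard library are available. Lean on these libraries where they do the work, as an engineer would, in place of code of your own. Each camera call takes 0.05 s, during which the arm holds its last target. There are 200 camera calls.

## Working session

There is one attempt and no reset: what is moved stays moved. The work goes in short steps, Python scripts to look and compute and a shell command to move; the robot and the scene stay as the last step left them, time stands still between calls to the robot, and variables do not carry over. Pictures are saved under pics/ and viewed, at most 10 in all, crops included, and the job is handed in when it is done.

```bash
mkdir -p pics; ls
python3 - <<'E'
from station import ctrl
import cv2
o=ctrl.get_obs(); print(o)
for n in ("top","scene"):
    d=ctrl.get_image(n); cv2.imwrite(f"pics/{n}0.png",d["image"][:,:,::-1])
    print({k:v for k,v in d.items() if k!="image"})
E
```

```text
pics
{'t': 0.0, 'q': array([-1.37803433e+00,  5.33564060e-02,  1.61430891e+00,  3.42144597e-06,
        1.47601738e+00, -1.18980836e-01]), 'dq': array([ 0.00029287, -0.00099386, -0.00046648, -0.00017771,  0.00042204,
        0.00020487]), 'effort': array([-5.41773752e-04, -3.93679869e+01, -3.70176566e+01, -1.12606640e-04,
        7.24849873e-03,  3.41394966e-06]), 'tool_pos': array([ 0.19158906, -0.59424432,  0.23005441]), 'tool_rot': array([-3.10144261e+00, -4.87379254e-01,  1.15662362e-04]), 'contact_force': array([-0.1112741 , -0.07414249, -0.9491155 ]), 'wrist_torque': array([0.04229205, 0.03034688, 0.01568785]), 'grip_force': 0.0, 'opening': 0.08567858397722425}
{'fovy': 50.04772213884266, 'cx': 320.3794167877459, 'cy': 197.72168269078753, 'k1': -0.06547436587671152, 'xyz': array([0.41765228, 0.00378612, 0.96627325]), 'attitude': array([ 0.06284064, -0.09427747, -1.57959249])}
{'fovy': 50.18911219544512, 'cx': 319.4328864120255, 'cy': 198.00568890643578, 'k1': -0.04795994116932345, 'xyz': array([-0.28866328, -0.504531  ,  0.55576747]), 'attitude': array([ 1.00136553, -0.54815546, -0.93289935])}
```

View pics/top0.png

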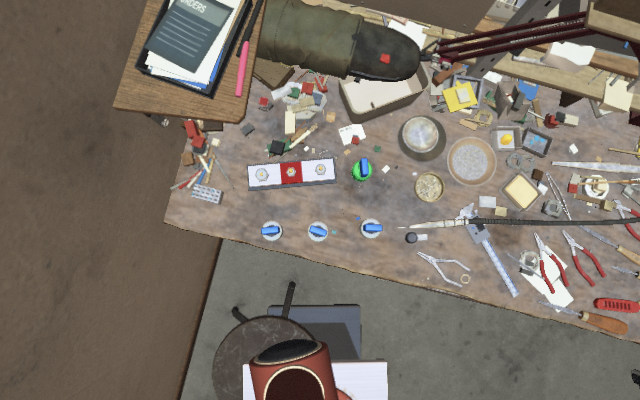

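View pics/scene0.png

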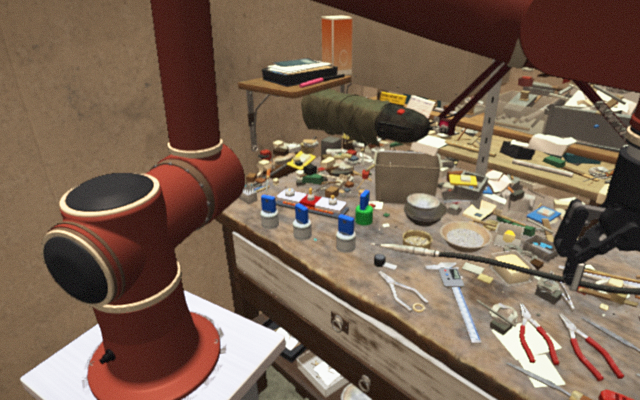

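The top view shows the frame at (290,172) with its red patch in the middle, three blue sockets at (271,231), (318,231) and (372,229), and the green decoy at (361,169). Next I'll localise these.

```bash
cat > h.py <<'E'
import numpy as np, cv2
from scipy.spatial.transform import Rotation as R
from station import ctrl
def cam(n):
    d=ctrl.get_image(n); return d
def intr(d):
    f=200/np.tan(np.radians(d["fovy"]/2)); return np.array([[f,0,d["cx"]],[0,f,d["cy"]],[0,0,1.]]),np.array([d["k1"],0,0,0.])
def p2w(d,px,z):
    K,D=intr(d); u=cv2.undistortPoints(np.float64(px).reshape(-1,1,2),K,D).reshape(-1,2)
    r=np.c_[u[:,0],-u[:,1],-np.ones(len(u))]@R.from_rotvec(d["attitude"]).as_matrix().T
    return d["xyz"]+r*((z-d["xyz"][2])/r[:,2])[:,None]
def w2p(d,P):
    K,D=intr(d); M=R.from_rotvec(d["attitude"]).as_matrix(); c=(np.atleast_2d(P)-d["xyz"])@M*[1,-1,-1]
    return cv2.projectPoints(c,np.zeros(3),np.zeros(3),K,D)[0].reshape(-1,2)
def blobs(d,lo,hi,z,amin=25):
    hsv=cv2.cvtColor(d["image"],cv2.COLOR_RGB2HSV); m=cv2.inRange(hsv,lo,hi)
    out=[]
    for c in cv2.findContours(m,cv2.RETR_EXTERNAL,cv2.CHAIN_APPROX_NONE)[0]:
        if cv2.contourArea(c)<amin: continue
        W=p2w(d,c.reshape(-1,2).astype(float),z)[:,:2].astype(np.float32)
        out.append((c.reshape(-1,2).mean(0).round(1),cv2.minAreaRect(W*1000)))
    return out
E
python3 - <<'E'
from h import *
d=cam("top")
print("blue");[print(b) for b in blobs(d,(100,120,80),(125,255,255),.082)]
print("red");[print(b) for b in blobs(d,(172,150,80),(180,255,255),.026,80)]
print("red0");[print(b) for b in blobs(d,(0,170,80),(4,255,255),.026,80)]
im=d["image"][130:255,180:450,::-1]; cv2.imwrite("pics/crop1.png",cv2.resize(im,None,fx=2.9,fy=2.9,interpolation=cv2.INTER_CUBIC))
E
```

```text
blue
(array([317.8, 230.7]), ((437.8984375, -8.221929550170898), (33.86960983276367, 13.653270721435547), 70.9899673461914))
(array([269.7, 230.1]), ((440.33831787109375, 90.88936614990234), (14.791014671325684, 35.4039306640625), 6.563403129577637))
(array([372.5, 227.4]), ((443.34149169921875, -121.50933074951172), (35.32912063598633, 14.43273639678955), 88.61642456054688))
(array([363.7, 167. ]), ((570.137451171875, -105.84846496582031), (38.561012268066406, 16.549184799194336), 4.329005241394043))
(array([527.9,  88.8]), ((738.7308349609375, -470.3832702636719), (44.175437927246094, 38.982425689697266), 74.09654998779297))
(array([191. ,  82.7]), ((758.0117797851562, 260.9845275878906), (69.1529312133789, 8.360857963562012), 71.04822540283203))
(array([216.3,  65. ]), ((796.7025146484375, 205.5012664794922), (8.15120792388916, 78.9246826171875), 70.16169738769531))
red
red0
(array([290.4, 172.8]), ((568.0756225585938, 49.9674072265625), (44.28579330444336, 43.62058639526367), 4.77361536026001))
```

View pics/crop1.png

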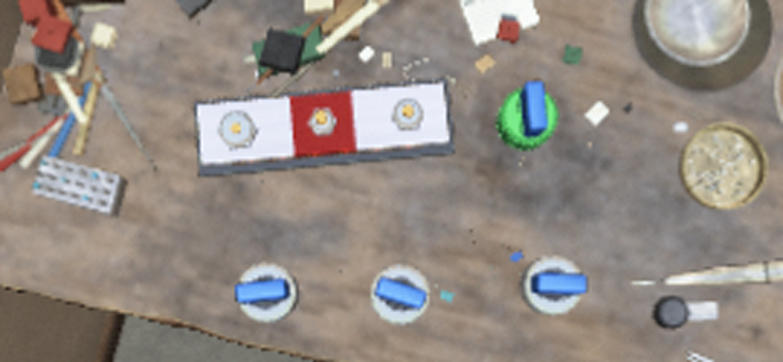

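```bash
cat >> h.py <<'E'
def go(p,ang=90.,base=None):
    "offset mm (tool axes) and rotvec from the present pose to TCP p, pointing down, tool x at ang deg in the world"
    o=ctrl.get_obs(); M=R.from_rotvec(o["tool_rot"]); a=np.radians(ang)
    T=R.from_matrix(np.array([[np.cos(a),np.sin(a),0],[np.sin(a),-np.cos(a),0],[0,0,-1.]]))
    print("t",round(o["t"],2),"pos",(o["tool_pos"]*1000).round(1),"off",(M.inv().apply(np.array(p)-o["tool_pos"])*1000).round(1),"rot",(M.inv()*T).as_rotvec().round(3))
E
python3 - <<'E'
from h import *
go([.46,0,.25],90)
d=ctrl.get_image("wrist"); o=ctrl.get_obs(); M=R.from_rotvec(o["tool_rot"])
print("cam in tool",M.inv().apply(d["xyz"]-o["tool_pos"]).round(3),(M.inv()*R.from_rotvec(d["attitude"])).as_matrix().round(2),d["fovy"],d["k1"])
E
```

```text
t 0.15 pos [ 191.6 -594.4  230.3] off [ 437.8 -483.4  -18.8] rot [-1.000e-03 -1.000e-03 -1.259e+00]
cam in tool [ 0.066  0.    -0.143] [[ 0.    0.97  0.26]
 [ 1.   -0.    0.  ]
 [ 0.    0.26 -0.97]] 62.27693434770592 -0.04907988062340459
```

```bash
A='{"gripper":-1,"offset":[438,-483,-19],"rotation":[0,0,-1.26]}'; :
python3 -m handwheel '[{"gripper":-1,"offset":[40,-45,-19],"rotation":[0,0,-0.15]},{"gripper":-1,"offset":[80,-89,-19],"rotation":[0,0,-0.3]},{"gripper":-1,"offset":[120,-133,-19],"rotation":[0,0,-0.45]},{"gripper":-1,"offset":[160,-177,-19],"rotation":[0,0,-0.6]},{"gripper":-1,"offset":[200,-221,-19],"rotation":[0,0,-0.75]},{"gripper":-1,"offset":[240,-265,-19],"rotation":[0,0,-0.9]},{"gripper":-1,"offset":[280,-309,-19],"rotation":[0,0,-1.05]},{"gripper":-1,"offset":[320,-353,-19],"rotation":[0,0,-1.2]}]' 40
python3 - <<'E'
from h import *
go([.50,0.04,.27],90)
E
```

```text
t: 1.2
tool_pos: [0.3884, -0.1589, 0.2503]
tool_rot: [2.281, 2.16, 0.0]
contact_force: [1.2, -1.0, -0.3]
opening: 0.0855
grip_force: 0.0
t 1.2 pos [ 388.4 -158.9  250.3] off [204.7 100.7 -19.7] rot [ 0.001  0.    -0.055]
```

```bash
python3 -m handwheel '[{"gripper":-1,"offset":[45,22,-4],"rotation":[0,0,-0.02]},{"gripper":-1,"offset":[95,47,-10],"rotation":[0,0,-0.05]},{"gripper":-1,"offset":[145,72,-15],"rotation":[0,0,-0.055]},{"gripper":-1,"offset":[185,91,-19],"rotation":[0,0,-0.055]},{"gripper":-1,"offset":[200,98,-20],"rotation":[0,0,-0.055]},{"gripper":-1,"offset":[205,100,-20],"rotation":[0,0,-0.055]},{"gripper":-1,"offset":[205,100,-20],"rotation":[0,0,-0.055]},{"gripper":-1,"offset":[205,100,-20],"rotation":[0,0,-0.055]}]'
python3 - <<'E'
from h import *
d=cam("wrist"); cv2.imwrite("pics/w1.png",d["image"][:,:,::-1])
import pickle; pickle.dump(d,open("w1.pkl","wb"))
print("blue");[print(b) for b in blobs(d,(100,120,80),(125,255,255),.082,100)]
print("red0");[print(b) for b in blobs(d,(0,170,80),(4,255,255),.026,300)]
E
```

```text
t: 2.2
tool_pos: [0.4995, 0.037, 0.2702]
tool_rot: [2.228, 2.215, -0.001]
contact_force: [0.2, -0.5, -0.1]
opening: 0.0853
grip_force: 0.0
blue
(array([278.3, 302.1]), ((446.8106994628906, -111.73395538330078), (56.24549102783203, 15.108552932739258), 82.6090087890625))
(array([385.5, 292. ]), ((570.312255859375, -96.49546813964844), (37.9827766418457, 33.86521530151367), 4.989304542541504))
(array([268.6, 212.6]), ((441.2063293457031, -3.176982879638672), (42.95219039916992, 14.676417350769043), 69.4582748413086))
(array([264.2, 121.3]), ((442.49871826171875, 91.61717224121094), (13.81614875793457, 34.9547119140625), 6.361437797546387))
red0
(array([383.1, 155.4]), ((570.2216796875, 49.546634674072266), (46.22737503051758, 45.99553298950195), 4.839320659637451))
```

View pics/w1.png

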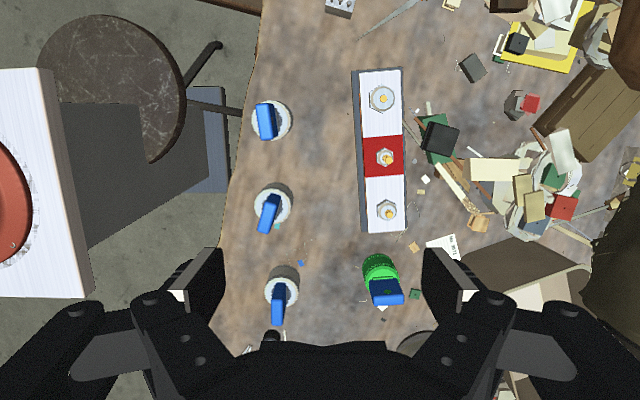

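The wrist view shows the sockets at (266,120), (272,208) and (281,295), the frame with its red patch at (383,156), and the green decoy at (382,280). I'll refine the nut position with an overlay.

Run:
```python
from h import *
import pickle; d=pickle.load(open("w1.pkl","rb"))
im=d["image"]; hsv=cv2.cvtColor(im,cv2.COLOR_RGB2HSV)
# white+red plate top
m=cv2.inRange(hsv,(0,0,185),(180,40,255))|cv2.inRange(hsv,(0,170,80),(6,255,255))
k=np.zeros_like(m); k[60:240,350:412]=255; m=cv2.morphologyEx(m&k,cv2.MORPH_OPEN,np.ones((3,3)))
pts=cv2.findNonZero(m).reshape(-1,2).astype(float)
W=p2w(d,pts,.026)[:,:2]; r=cv2.minAreaRect((W*1000).astype(np.float32)); print(r)
a=np.radians(94.8); x,y=.570,.0496
S=5; c=cv2.resize(im[65:235,340:420],None,fx=S*.7,fy=S*.7,interpolation=cv2.INTER_CUBIC)[:,:,::-1].copy(); c2=c.copy()
def dr(P,col):
    q=((w2p(d,P)-[340,65]+.5)*S*.7*16).astype(np.int32); cv2.polylines(c2,[q.reshape(-1,1,2)],True,col,1,cv2.LINE_AA,4)
ly=np.array([np.cos(a),np.sin(a)]); lx=np.array([ly[1],-ly[0]])
C=np.array([x,y])
dr([[*(C+i*lx*.03+j*ly*.1),.026] for i,j in((-1,-1),(1,-1),(1,1),(-1,1))],(0,200,0))
for k in(-1,0,1):
    o=C+k*.065*ly
    for af in ((.023,.0185) if k<=0 else (.0275,)):
        t=np.arange(6)*np.pi/3+np.pi/6
        dr([[*(o+af/np.sqrt(3)*(np.cos(q)*lx+np.sin(q)*ly)),.026] for q in t],(255,0,0))
        t=np.arange(24)*np.pi/12
    for h in (.018,.010,.002): dr([[*(o+.004*(np.cos(q)*lx+np.sin(q)*ly)),.040+h] for q in t],(255,0,255))
cv2.imwrite("pics/ov.png",np.hstack([c,c2]))
```

```text
((570.1997680664062, 49.59577178955078), (46.2314338684082, 189.998291015625), 4.665602207183838)
```

View pics/ov.png

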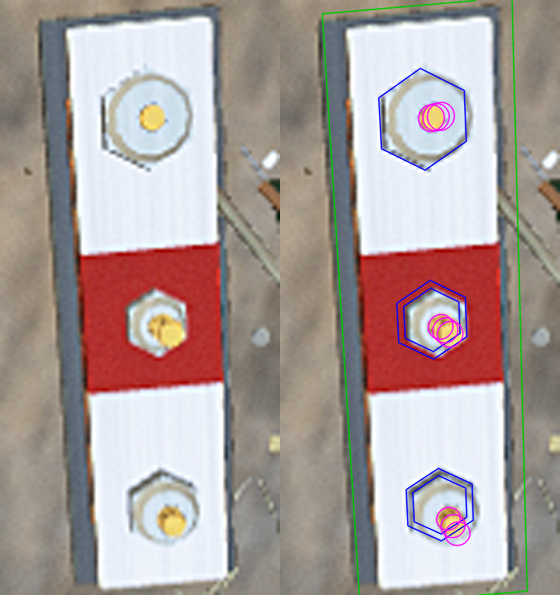

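Offset match: the middle nut's stud is the tall one, so it takes the smallest bore. Starting with the left socket.

Run:
```python
from h import *
go([.4415,.0912,.045],96.4)
```

```text
t 2.25 pos [499.6  37.  270.3] off [ 53.9 -58.4 225.3] rot [-0.     0.    -0.117]
```

```bash
python3 -m handwheel '[{"gripper":-1,"offset":[27,-29,35],"rotation":[0,0,-0.06]},{"gripper":-1,"offset":[54,-58,80],"rotation":[0,0,-0.117]},{"gripper":-1,"offset":[54,-58,120],"rotation":[0,0,-0.117]},{"gripper":-1,"offset":[54,-58,160],"rotation":[0,0,-0.117]},{"gripper":-1,"offset":[54,-58,195],"rotation":[0,0,-0.117]},{"gripper":-1,"offset":[54,-58,220],"rotation":[0,0,-0.117]},{"gripper":-1,"offset":[54,-58,225],"rotation":[0,0,-0.117]},{"gripper":-1,"offset":[54,-58,225],"rotation":[0,0,-0.117]}]'
python3 - <<'E'
from h import *
go([.4415,.0912,.045],96.4)
d=cam("wrist"); cv2.imwrite("pics/g1.png",d["image"][:,:,::-1])
E
```

```text
t: 3.25
tool_pos: [0.4425, 0.0919, 0.0459]
tool_rot: [2.093, 2.342, 0.001]
contact_force: [-0.2, 0.5, 0.6]
opening: 0.0853
grip_force: 0.0
t 3.25 pos [442.5  91.9  45.9] off [-0.6 -1.   0.9] rot [0.001 0.    0.001]
```

View pics/g1.png

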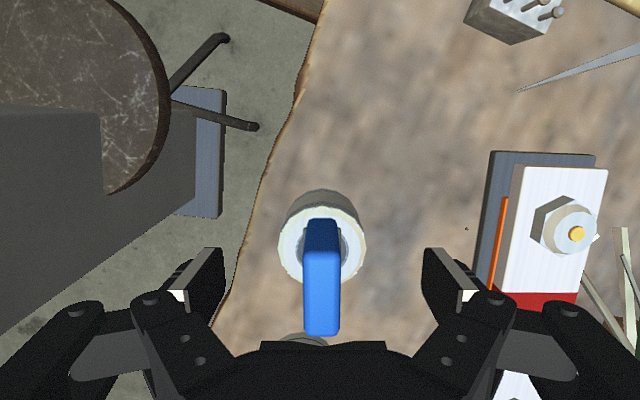

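The wing is centred between the open pads at (322,280). Closing now.

```bash
python3 -m handwheel '[{"gripper":1,"offset":[0,0,0],"rotation":[0,0,0]},{"gripper":1,"offset":[0,0,0],"rotation":[0,0,0]},{"gripper":1,"offset":[0,0,0],"rotation":[0,0,0]},{"gripper":1,"offset":[0,0,0],"rotation":[0,0,0]},{"gripper":1,"offset":[0,0,0],"rotation":[0,0,0]},{"gripper":1,"offset":[0,0,0],"rotation":[0,0,0]},{"gripper":1,"offset":[0,0,0],"rotation":[0,0,0]},{"gripper":1,"offset":[0,0,0],"rotation":[0,0,0]}]' 70
python3 - <<'E'
from h import *
go([.5698,.0497,.135],94.7)
E
```

```text
t: 4.3
tool_pos: [0.4424, 0.0923, 0.0455]
tool_rot: [2.092, 2.343, 0.001]
contact_force: [-0.6, 0.5, 2.0]
opening: 0.013
grip_force: 68.4
t 4.3 pos [442.4  92.3  45.5] off [-56.7 121.9 -89.4] rot [ 0.    -0.     0.031]
```

```bash
python3 -m handwheel '[{"gripper":1,"offset":[0,0,-30],"rotation":[0,0,0]},{"gripper":1,"offset":[0,0,-65],"rotation":[0,0,0]},{"gripper":1,"offset":[-10,15,-90],"rotation":[0,0,0.03]},{"gripper":1,"offset":[-25,55,-90],"rotation":[0,0,0.03]},{"gripper":1,"offset":[-43,95,-90],"rotation":[0,0,0.03]},{"gripper":1,"offset":[-54,117,-90],"rotation":[0,0,0.03]},{"gripper":1,"offset":[-57,122,-90],"rotation":[0,0,0.03]},{"gripper":1,"offset":[-57,122,-90],"rotation":[0,0,0.03]}]'
python3 - <<'E'
from h import *
go([.5698,.0497,.1035],94.7)
d=cam("wrist"); cv2.imwrite("pics/g2.png",d["image"][:,:,::-1])
E
```

```text
t: 5.3
tool_pos: [0.5689, 0.0495, 0.1344]
tool_rot: [-2.126, -2.31, 0.002]
contact_force: [-0.2, -0.1, -1.1]
opening: 0.0132
grip_force: 68.6
t 5.3 pos [568.9  49.5 134.4] off [ 0.2  1.  30.9] rot [-0.002 -0.     0.001]
```

View pics/g2.png

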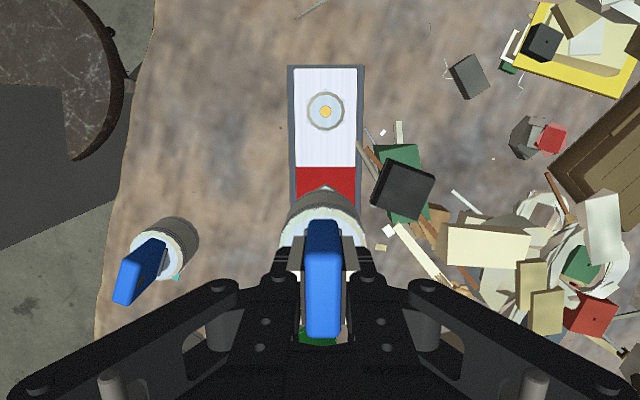

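The socket is held upright above the patch, with the left nut's stud at (326,111) and the wing's top face at rows 253 to 338. I'll check the alignment from these.

Run:
```python
from h import *
d=cam("wrist"); o=ctrl.get_obs()
print(p2w(d,[[325.5,111]],.042), "pred left", .5698+.065*np.cos(np.radians(94.7)), .0497+.065*np.sin(np.radians(94.7)))
M=R.from_rotvec(o["tool_rot"]); q=p2w(d,[[323,253],[323,338]],o["tool_pos"][2]+.0365)
print((M.inv().apply(q-o["tool_pos"])*1000).round(1))
```

```text
[[0.56505476 0.11430667 0.042     ]] pred left 0.5644739969390473 0.11448143014317239
[[ 17.2   0.2 -36.5]
 [-17.8   0.2 -36.5]]
```

```bash
python3 -m handwheel '[{"gripper":1,"offset":[0,1,8],"rotation":[0,0,0]},{"gripper":1,"offset":[0,1,20],"rotation":[0,0,0]},{"gripper":1,"offset":[0,1,28],"rotation":[0,0,0]},{"gripper":1,"offset":[0,1,34],"rotation":[0,0,0]},{"gripper":1,"offset":[0,1,40],"rotation":[0,0,0]},{"gripper":1,"offset":[0,1,46],"rotation":[0,0,0]},{"gripper":1,"offset":[0,1,51],"rotation":[0,0,0]},{"gripper":1,"offset":[0,1,53],"rotation":[0,0,0]}]'
python3 - <<'E'
from h import *
go([.5698,.0497,.0715],94.7)
E
```

```text
t: 6.4
tool_pos: [0.5706, 0.0495, 0.0819]
tool_rot: [-2.127, -2.311, 0.001]
contact_force: [0.4, 0.1, -1.2]
opening: 0.0132
grip_force: 68.6
t 6.4 pos [570.6  49.5  81.9] off [ 0.3 -0.8 10.4] rot [-0.001 -0.     0.001]
```

```bash
python3 -m handwheel '[{"gripper":1,"offset":[0,-0.5,1],"rotation":[0,0,0]},{"gripper":1,"offset":[0,-0.5,2],"rotation":[0,0,0]},{"gripper":1,"offset":[0,-0.5,3],"rotation":[0,0,0]},{"gripper":1,"offset":[0,-0.5,4],"rotation":[0,0,0]},{"gripper":1,"offset":[0,-0.5,5],"rotation":[0,0,0]},{"gripper":1,"offset":[0,-0.5,6],"rotation":[0,0,0]},{"gripper":1,"offset":[0,-0.5,7],"rotation":[0,0,0]},{"gripper":1,"offset":[0,-0.5,7],"rotation":[0,0,0]}]'
```

```text
t: 7.4
tool_pos: [0.5702, 0.0494, 0.0752]
tool_rot: [-2.127, -2.312, 0.0]
contact_force: [-0.1, 0.1, -1.3]
opening: 0.013
grip_force: 68.6
```

```bash
python3 -m handwheel '[{"gripper":1,"offset":[0,0,1],"rotation":[0,0,0]},{"gripper":1,"offset":[0,0,2],"rotation":[0,0,0]},{"gripper":1,"offset":[0,0,2.5],"rotation":[0,0,0]},{"gripper":1,"offset":[0,0,3],"rotation":[0,0,0]},{"gripper":1,"offset":[0,0,3.5],"rotation":[0,0,0]},{"gripper":1,"offset":[0,0,4],"rotation":[0,0,0]},{"gripper":1,"offset":[0,0,4.5],"rotation":[0,0,0]},{"gripper":1,"offset":[0,0,4.5],"rotation":[0,0,0]}]'
python3 - <<'E'
from h import *
go([.5698,.0497,.0715],94.7)
for n in ("wrist","scene"):
    d=cam(n); cv2.imwrite(f"pics/g3{n}.png",d["image"][:,:,::-1])
    if n=="wrist":
        o=ctrl.get_obs(); M=R.from_rotvec(o["tool_rot"]);
        q=M.apply(np.array([[.0172,.0002,-.0365],[-.0178,.0002,-.0365]]))+o["tool_pos"]; print(w2p(d,q))
E
```

```text
t: 8.4
tool_pos: [0.5706, 0.0494, 0.0716]
tool_rot: [2.127, 2.311, 0.001]
contact_force: [-2.0, 0.5, 4.3]
opening: 0.0133
grip_force: 69.4
t 8.4 pos [570.6  49.4  71.6] off [ 0.3 -0.8  0.1] rot [0.001 0.    0.001]
[[323.09359127 252.98861026]
 [323.02904978 337.64345969]]
```

View pics/g3wrist.png

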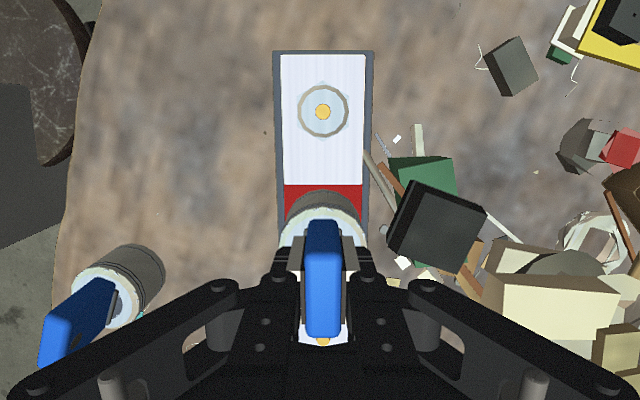

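The wing has not slipped (still rows 253 to 338). First contact came at TCP z = 71.6 mm, against 71.5 mm expected for fully seated, so this socket fits. I'll add a light firm push and then hand in.

```bash
python3 -m handwheel '[{"gripper":1,"offset":[0,-0.5,0.3],"rotation":[0,0,0]},{"gripper":1,"offset":[0,-0.5,0.5],"rotation":[0,0,0]},{"gripper":1,"offset":[0,-0.5,0.8],"rotation":[0,0,0]},{"gripper":1,"offset":[0,-0.5,0.8],"rotation":[0,0,0]},{"gripper":1,"offset":[0,-0.5,0.8],"rotation":[0,0,0]},{"gripper":1,"offset":[0,-0.5,0.8],"rotation":[0,0,0]},{"gripper":1,"offset":[0,-0.5,0.8],"rotation":[0,0,0]},{"gripper":1,"offset":[0,-0.5,0.8],"rotation":[0,0,0]}]'
```

```text
t: 9.5
tool_pos: [0.5706, 0.0494, 0.0715]
tool_rot: [2.126, 2.311, 0.002]
contact_force: [-3.4, -0.3, 7.4]
opening: 0.0135
grip_force: 70.0
```

```bash
python3 -c "
from station import ctrl
print(ctrl.finish_job())"
```

```text
the job is handed in; nothing more can be done
None
```

The job is handed in, though `finish_job` gave no verdict: the first socket I tried (the +y one) went fully home on the middle nut, stopping at TCP z = 71.5 mm as expected for fully seated, and is still held upright at about 70 N; the other two, never needed, were left standing on the bench.

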